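# Park the microtome carriage

## Task

Press the lock button on top of the microtome's carriage and, keeping it held down for the whole slide, push the carriage away from the knife holder until it is fully home against the end stop; then let the button spring up so that it locks there. This is all fingertip work, nothing needs gripping; leave the bottle, jar, box and brush pot alone.

Things in the scene. Friction and masses are not known exactly. Their poses are not given: they have to be found in the camera images.
- microtome: Bench microtome, fixed: grey cast base 170 mm (its x) by 360 mm (its y), 50 mm high, two steel rails along its y; origin at the centre of its underside, on the table. A carriage rides on the rails. Towards +y the end stop is clamped on the rails, each time elsewhere. The knife holder is near the -y end; a black wheel juts from that end.
- knife_holder (a point): Top centre of the knife holder, its highest level, 142 mm above the table: a fixed grey pedestal with a dark jaw, 60 mm (microtome x) by 130 mm (y), on the microtome's -x flank near its -y end.
- carriage (a joint): Carriage position along the microtome's +y, m: 0 at the start (knife end); home on the end stop at 0.10 to 0.145. Aluminium block 140 mm (x) by 110 mm (y), top 106 mm above the table, captive on the rails. Latched (gives 1 to 4 mm) unless the lock button is down, then slides with about 2 N. A clamp with specimen on its -x half is 135 mm above the table at its highest.
- lock_button (a joint): How far the lock button is pressed, m: 0 up, 0.006 fully down. Its latch drops into a rack every 10 mm along the way, and into a last notch when the carriage is home; the carriage is free from 0.003 on. Sprung: about 4.5 N to start, 7.5 N when fully down; springs up by itself when let go at home.
- button_top (a point): Centre of the top face of the lock button, on the carriage's +x half: a black flat level key 36 mm (microtome x) by 42 mm (y), top 128.5 mm above the table when up, travel 6 mm straight down. The point rides with carriage and button. Press it down and push or drag towards +y: friction on the key or the thumb rest carries the carriage along.
- thumb_rest (a point): Top edge, on the button's side, of the thumb rest: an upright aluminium plate 44 mm wide (microtome x), 10 mm thick, fixed to the carriage on the end-stop side of the button. Its near face is 30 mm towards +y from the button's centre, its top 150 mm above the table. The finger holding the button can push against this face.
- carriage_front (a point): Point on the carriage's +y end face that meets the end stop, 89 mm above the table, 53 mm towards +y from the button's centre.
- stop_face (a point): Point level with the faces of the end stop's two black rubber buffers; carriage_front meets it when the carriage is home. The end stop is a grey upright wall across the rails, 130 mm wide (microtome x), top 110 mm above the table, with a black clamp knob on top (132 mm). Firmly clamped: it does not yield.
- reagent_bottle: Loose amber bottle with blue cap, 54 mm across, 130 mm tall, beside the microtome's +x flank. Origin: centre of its underside. Leave alone.
- slide_box: Loose white carton of slides 55 x 85 x 32 mm, beside the +x flank. Origin: centre of its underside. Leave alone.
- specimen_jar: Loose glass jar with a steel lid, 52 mm across, 60 mm tall, beyond the end stop. Origin: centre of its underside. Leave alone.
- brush_pot: Loose blue ceramic pot 68 mm across, 85 mm tall, with two brushes up to 143 mm, beyond the knife end. Origin: centre of its underside. Leave alone.

How it is judged:
On the way, in this order (a step that is already met when the one before it is completed fails the run):
1. the lock button is pressed down with the carriage still at its start (value of joint lock_button above 0.003 m and value of joint carriage below 0.04 m), for 0.1 s.
2. the carriage meets the end stop with the button still held down (y of carriage_front in the frame of stop_face above -0.003 m and value of joint lock_button above 0.002 m), for 0.1 s.
At the end, for the whole second after the job is handed in: The carriage rests within 3 mm of the end stop with the lock button sprung up again (less than 1 mm down) (y of carriage_front in the frame of stop_face above -0.003 m and value of joint lock_button below 0.001 m and velocity of joint carriage between -0.005 and 0.005 m/s); the robot touches nothing.
It fails at once if the lock button is let up in the middle of the slide (value of joint lock_button below 0.001 m and value of joint carriage above 0.008 m and y of carriage_front in the frame of stop_face below -0.008 m).
It fails at once if a bystander is shoved, tipped or lifted (moved over 15 mm) (distance of any of reagent_bottle, slide_box, specimen_jar, brush_pot from where it was at the start of the episode above 0.015 m or angle between any of reagent_bottle, specimen_jar, brush_pot's own z axis and vertical above 0.3 rad).
It also fails if it takes over 38 s, if anything falls off the work surface, if the arm or the gripper's body presses on something with over 40 N, if the wrist force passes 120 N, or if a joint passes its speed limit or range.

## Robot

A 6-joint arm with a two-finger parallel gripper is mounted at the origin on the work surface. World frame = base frame: x ahead of the robot, y to its left, z up, the work surface at z = 0. Lengths are in m, angles in rad, forces in N, time in s.
With the tool pointing down it reaches from about 0.35 to 0.975 m from the base axis. Payload 4.9 kg.
Tool frame: the origin (TCP) lies midway between the tips of the shut fingers; the grasp point (between the pads) lies 19 mm behind it; x points along the fingers, z is the direction in which the jaws open and shut, and the axes are right-handed (so a half turn about x gives the same grasp; the last joint's range is limited). The gripper opens to 85 mm and grips with 20 to 120 N. Pads are 22 mm wide; open, the fingers measure 114 mm over their backs; the gripper's body (76 mm by 85 mm) begins 54 mm behind the grasp point. The pads swing forward as they close: fully open they stand 13 mm farther back than shut.
Start: joints at [1.033, 0.053, 1.613, -0, 1.476, -0.119], TCP at [0.254, 0.571, 0.199] pointing down, gripper open.
Joint ranges: [-3.01, 3.01], [-1.01, 2.22], [0.06, 2.58], [-1.02, 4.17], [0.09, 2.62], [-3.14, 3.14]. Speed limits (rad/s): [2.57, 2.57, 3.14, 3.14, 3.14, 3.14].

## Interface

Orientations are given as [roll, pitch, yaw] about the fixed x, y, z axes, in that order (R = Rz(yaw) Ry(pitch) Rx(roll)).
In Python, from cell import read_state, grab_frame, camera_info, arm gives the robot as it stands.
- The arm moves only by the tool step_arm, never from a script. Its argument "moves" is a list that holds one entry, the list of rows, each a list of 5 numbers: the shift along the world's x, y, z in mm, then the turn about the world's z in degrees, then the closure, from 0 (fully open) to 1 (shut). In form: [[[x, y, z, yaw, claw], ...]]. A call has 1 to 5 rows; each row is the pose to reach, as a shift and turn from the pose commanded when the call began; what a row does not reach only later rows make up. A row lasts 1/12 s, in which the tool goes at most 41.7 mm and 7.16 degrees, less where a joint would pass 70% of its speed; a pose out of reach is approached as far as the arm can. A call with a gripper value outside its range is refused whole. The fingers move at their own pace and stop on an object; "grip_force" is the grip in N (left out, the last holds). Time passes only in rows, so rows that repeat a pose let the fingers close. It gives the time, the measured TCP pose, the force and the opening at its end, in the units of the state.
- read_state(): the state, without advancing time (a new reading comes with each control period).
- grab_frame(name): name is "scene" or "top" or "wrist"; returns the picture (480x640x3 uint8, red, green, blue); there is no depth.
- camera_info(name): a dict with "K" (3x3 intrinsics, pixels), "R" (3x3) and "t" (3): a world point X has camera coordinates R X + t. Camera axes: x right, y down, z forward; pixel columns grow to the right and rows downward; lengths in m; the calibration is good to about 2 mm. A picture is of the moment at which its call begins: read the wrist's pose just before it. camera_info takes no time and is no camera call; for the wrist camera it gives the pose at the moment of the call.
- arm.close_job(): hands the job in, once; it reports no verdict.
The state is a dict: "t": time; "q": joint angles; "qd": joint speeds; "tau": joint torques, N m; "tcp_pos": TCP position; "tool_rot": TCP orientation; "contact_force": force on the tool from outside, world axes, zero at the start; "torque": the same for the moment, N m; "grip_width": opening from 0.0 (shut) to 1.0 (fully open).
Only numpy, scipy, OpenCV 4.12 (cv2) and the standard library are available. Lean on these libraries where they do the work, as an engineer would, in place of code of your own. Each camera call takes 0.05 s, during which the arm holds its last target.

## Working session

There is one attempt and no reset: what is moved stays moved. The work goes in short steps, Python scripts to look and compute and a tool call to move; the robot and the scene stay as the last step left them, time stands still between calls to the robot, and variables do not carry over. Pictures are saved under pics/ and viewed, and the job is handed in when it is done.

Besides the shell and the picture viewer there is one more tool, called after "Emit:" as name(argument=value, ...), one argument or row to a line, values as JSON. step_arm: Moves the arm, as the interface text tells. Its arguments: {"type":"object","properties":{"moves":{"type":"array"},"grip_force":{"type":"number"}},"required":["moves"]}

```bash
ls; mkdir -p pics
python3 - <<'E'
from cell import *
import cv2
print(read_state())
for n in("scene","top"):
    f=grab_frame(n); cv2.imwrite(f"pics/{n}0.png",f[:,:,::-1])
    c=camera_info(n); print(n,c)
E
```

```text
pics
{'t': 0.0, 'q': array([ 1.03299873e+00,  5.33672261e-02,  1.61428523e+00, -1.91575874e-06,
        1.47598854e+00, -1.19013289e-01]), 'qd': array([-0.0011973 ,  0.00126244, -0.00092352, -0.0006068 ,  0.00084051,
        0.00114966]), 'tau': array([-5.69177719e-04, -3.93696892e+01, -3.70165873e+01, -2.01652301e-04,
        7.22744400e-03,  6.05539459e-07]), 'tcp_pos': array([0.25381227, 0.57039669, 0.19776189]), 'tool_rot': array([ 3.02351025,  1.56874798, -2.10766285]), 'contact_force': array([ 0.03078001,  0.19054943, -0.33200623]), 'torque': array([-0.01276675, -0.00140362,  0.04929385]), 'grip_width': 1.0006092189308833}
scene {'K': array([[496.50280248,   0.        , 316.91492167],
       [  0.        , 496.50280248, 242.65031468],
       [  0.        ,   0.        ,   1.        ]]), 'R': array([[ 0.73330186,  0.67974724, -0.01456253],
       [ 0.48762237, -0.54072492, -0.68544947],
       [-0.47380672,  0.49554036, -0.72797455]]), 't': array([-0.45701583, -0.19222822,  1.39533759])}
top {'K': array([[583.64465297,   0.        , 319.81083606],
       [  0.        , 583.64465297, 238.33046497],
       [  0.        ,   0.        ,   1.        ]]), 'R': array([[ 0.00635277, -0.9998987 , -0.012737  ],
       [-0.99313666, -0.00482121, -0.1168603 ],
       [ 0.11678705,  0.01339197, -0.99306668]]), 't': array([0.04042205, 0.61207344, 1.29532079])}
```

View pics/scene0.png

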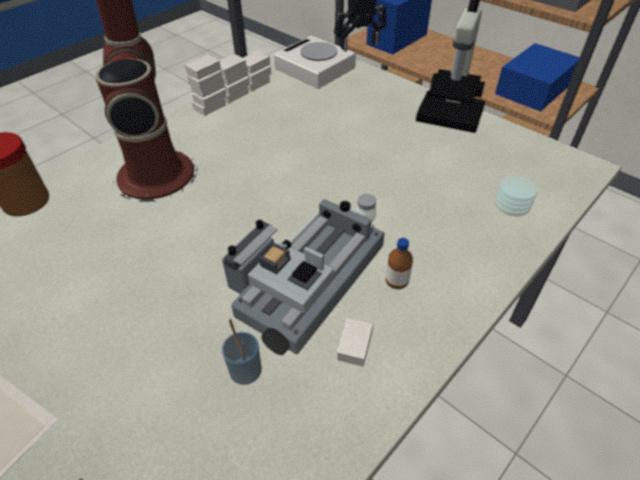

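View pics/top0.png

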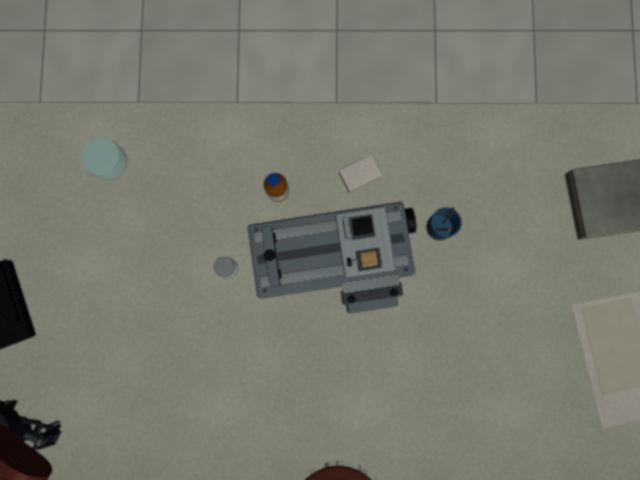

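The top view shows the microtome with its knife end to the right, key at about (361,226), and end stop at about (270,253). I'll enlarge both views.

Run:
```python
import cv2
a=cv2.imread("pics/top0.png")[190:320,235:425]; cv2.imwrite("pics/top0c.png",cv2.resize(a,None,fx=4,fy=4,interpolation=cv2.INTER_CUBIC))
a=cv2.imread("pics/scene0.png")[190:350,220:400]; cv2.imwrite("pics/scene0c.png",cv2.resize(a,None,fx=3.7,fy=3.7,interpolation=cv2.INTER_CUBIC))
```

```text
(no output)
```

View pics/top0c.png

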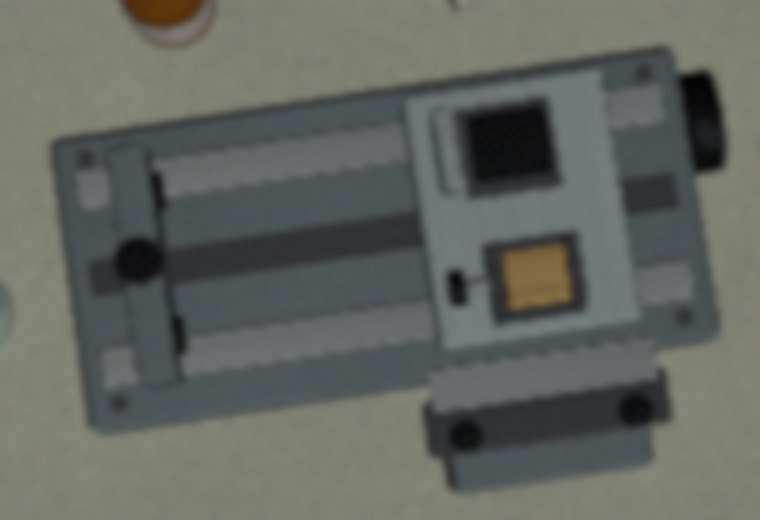

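View pics/scene0c.png

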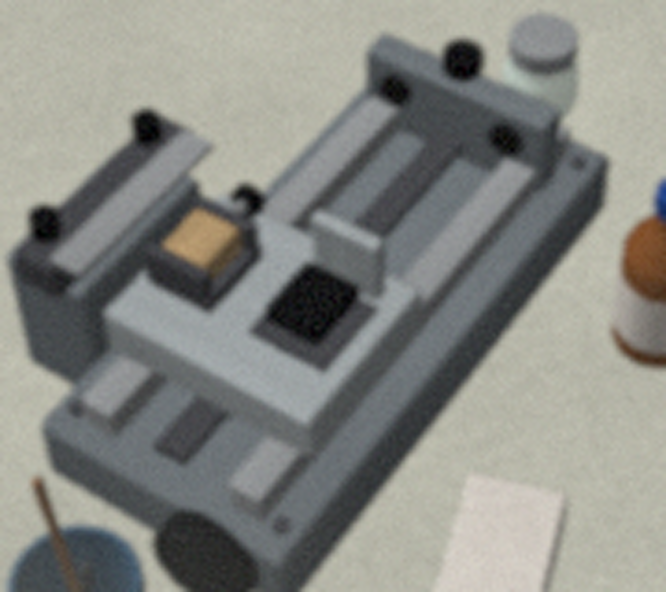

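```bash
cat > h.py <<'E'
import numpy as np
from cell import *
def bp(n,u,v,z):
    c=camera_info(n);K,R,t=c["K"],c["R"],c["t"]
    C=-R.T@t; d=R.T@np.linalg.inv(K)@np.array([u,v,1.]); return C+d*(z-C[2])/d[2]
def pj(n,X):
    c=camera_info(n);p=c["K"]@(c["R"]@np.asarray(X)+c["t"]);return p[:2]/p[2]
E
python3 - <<'E'
from h import *
T=lambda u,v,z:bp("top",235+u/4,190+v/4,z)
S=lambda u,v,z:bp("scene",220+u/3.7,190+v/3.7,z)
B=[T(52,142,.05),T(672,48,.05),T(718,335,.05),T(92,432,.05)]
for b in B:print("base",b)
print("sizes",[np.linalg.norm(B[i]-B[(i+1)%4]) for i in range(4)])
y=(B[0]-B[1]+B[3]-B[2])[:2];y/=np.linalg.norm(y);x=np.array([y[1],-y[0]]);print("ydir",y,np.degrees(np.arctan2(y[1],y[0])),"x",x)
o=np.mean(B,0)[:2];print("origin",o)
L=lambda P:(np.array([x@(P[:2]-o),y@(P[:2]-o)])*1000).round(1)
K=[T(468,112,.1285),T(550,97,.1285),T(560,182,.1285),T(475,192,.1285)]
print("key",[L(k) for k in K],L(np.mean(K,0)),np.mean(K,0))
K=[S(313,265,.1285),S(358,285,.1285),S(315,341,.1285),S(268,311,.1285)]
print("keyS",[L(k) for k in K],L(np.mean(K,0)),np.mean(K,0))
print("buf",L(T(163,190,.089)),L(T(185,333,.089)))
print("bufS",L(S(508,140,.089)),L(S(398,93,.089)))
print("carfront",L(T(405,100,.106)),L(T(442,348,.106)),"back",L(T(602,70,.106)),L(T(640,320,.106)))
print("rest",L(T(432,108,.15)),L(T(452,193,.15)))
print("restS",L(S(313,220,.15)),L(S(378,253,.15)))
E
```

```text
base [0.63870233 0.20664709 0.05      ]
base [ 0.69415756 -0.14464843  0.05      ]
base [ 0.53146591 -0.16865322  0.05      ]
base [0.47534546 0.18088135 0.05      ]
sizes [np.float64(0.35564563939053506), np.float64(0.1644530434950421), np.float64(0.35401118498276557), np.float64(0.16537635701523046)]
ydir [-0.15722498  0.98756281] 99.0458604998632 x [0.98756281 0.15722498]
origin [0.58491782 0.0185567 ]
key [array([ 52.3, -53.1]), array([ 53.6, -97.5]), array([  7.8, -95.4]), array([  9.4, -50. ])] [ 30.8 -74. ] [ 0.62691852 -0.04967649  0.1285    ]
keyS [array([ 26.8, -53.2]), array([ 55.1, -51.7]), array([ 57.6, -95.7]), array([ 25.2, -92.7])] [ 41.2 -73.3] [ 0.63710226 -0.04737102  0.1285    ]
buf [ 40.9 116.2] [-38.5 115.5]
bufS [ 47.9 121.4] [-30.5 119.8]
carfront [ 67.3 -21.8] [-68.6 -20.7] back [  67.2 -130. ] [ -69.8 -127.9]
rest [ 54.1 -33.4] [  8.3 -36.7]
restS [ 19.8 -41.8] [ 62.1 -42.5]
```

Run:
```python
from h import *
from scipy.spatial.transform import Rotation as Ro
s=read_state();M=Ro.from_euler('xyz',s["tool_rot"]).as_matrix();print(M.round(3))
print("jaw dir deg",np.degrees(np.arctan2(M[1,2],M[0,2])))
S=lambda u,v,z:bp("scene",220+u/3.7,190+v/3.7,z)
for p in [(607,160,.05),(270,570,.05),(45,430,.05)]:print(S(*p))
```

```text
[[-0.001 -0.914  0.407]
 [-0.002  0.407  0.914]
 [-1.     0.    -0.002]]
jaw dir deg 66.00410333601924
[0.64699034 0.20500314 0.05      ]
[ 0.69925799 -0.14862165  0.05      ]
[ 0.54412618 -0.1690707   0.05      ]
```

Emit:
step_arm(
  moves=[
    [[20, -40, 0, 0, 1], [40, -75, 5, 0, 1], [65, -115, 10, 0, 1], [85, -150, 10, 0, 1], [105, -190, 10, 0, 1]],
  ],
)

```text
t: 0.52
tcp_pos: [0.3555, 0.3878, 0.209]
tool_rot: [-0.944, 1.57, 0.209]
contact_force: [0.6, -0.9, -0.4]
grip_width: 0.302
```

Emit:
step_arm(
  moves=[
    [[20, -35, 0, -7, 1], [40, -70, 0, -14, 1], [60, -105, 0, -21, 1], [85, -140, 0, -28, 1], [105, -175, 0, -35, 1]],
  ],
)

```text
t: 0.93
tcp_pos: [0.4605, 0.2126, 0.2087]
tool_rot: [0.726, 1.571, 1.262]
contact_force: [0.2, 0.8, -0.4]
grip_width: -0.002
```

Emit:
step_arm(
  moves=[
    [[20, -35, 5, -7, 1], [40, -70, 10, -14, 1], [60, -105, 15, -21, 1], [80, -140, 20, -22, 1], [100, -150, 20, -22, 1]],
  ],
)

```text
t: 1.35
tcp_pos: [0.5611, 0.0599, 0.2299]
tool_rot: [-1.059, 1.568, -0.907]
contact_force: [1.0, -0.2, 0.7]
grip_width: 0.001
```

Run:
```python
from h import *
import cv2
s=read_state();print(s["t"],s["tcp_pos"],s["tool_rot"],s["qd"].round(3))
c=camera_info("wrist");print(c)
np.savez("w1.npz",**c)
cv2.imwrite("pics/w1.png",grab_frame("wrist")[:,:,::-1])
cv2.imwrite("pics/t1.png",cv2.resize(grab_frame("top")[170:340,215:445],None,fx=3,fy=3)[:,:,::-1])
```

```text
1.35 [0.56105822 0.05987871 0.22990105] [-1.05893125  1.56849881 -0.90688784] [-0.16   0.563 -0.5    0.048 -0.057 -0.188]
{'K': array([[337.23881123,   0.        , 317.6737062 ],
       [  0.        , 337.23881123, 239.86224755],
       [  0.        ,   0.        ,   1.        ]]), 'R': array([[ 9.88490152e-01,  1.51283257e-01,  7.72266775e-04],
       [ 1.44580479e-01, -9.46172190e-01,  2.89576710e-01],
       [ 4.45388051e-02, -2.86132071e-01, -9.57154498e-01]]), 't': array([-0.56412849, -0.07216871,  0.40134897])}
```

View pics/w1.png

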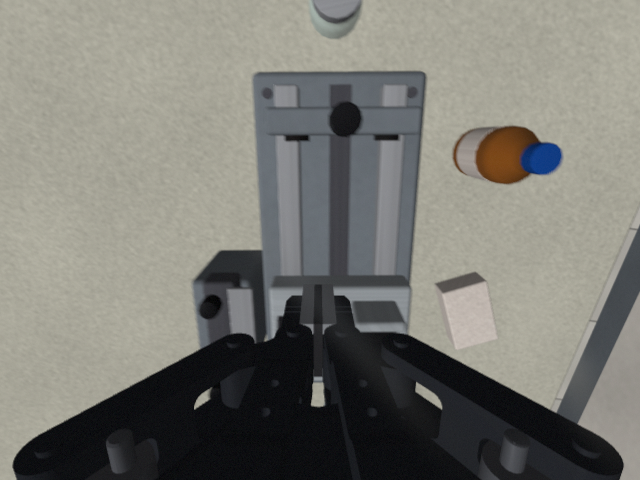

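View pics/t1.png

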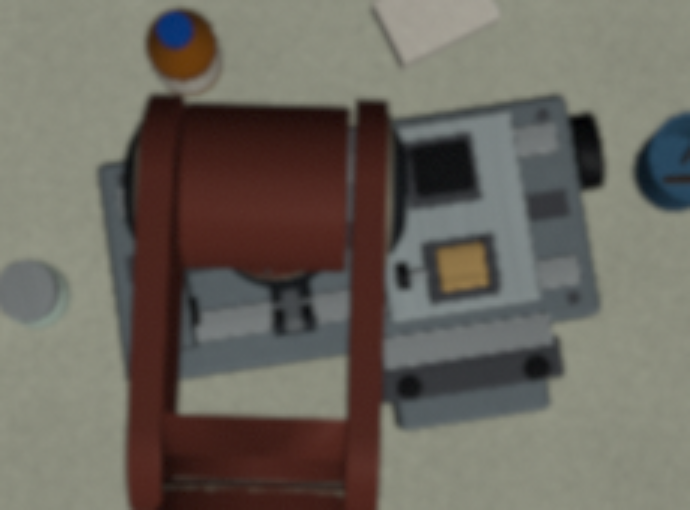

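The wrist view shows the end stop with its buffers near (297,137) and (386,137), and the thumb rest at about (378,302). The arm was still settling, so I'll take it again now that it is at rest.

Emit:
step_arm(
  moves=[
    [[20, -30, 0, 0, 1], [20, -30, 0, 0, 1], [20, -30, 0, 0, 1], [20, -30, 0, 0, 1]],
  ],
)

```text
t: 1.78
tcp_pos: [0.5791, 0.0352, 0.2284]
tool_rot: [2.559, 1.569, 2.717]
contact_force: [-0.4, -0.3, 0.2]
grip_width: 0.004
```

Run:
```python
from h import *
import cv2
s=read_state();print(s["t"],s["tcp_pos"],s["tool_rot"],s["qd"].round(3))
c=camera_info("wrist")
np.savez("w2.npz",**c)
f=grab_frame("wrist")[:,:,::-1];cv2.imwrite("pics/w2.png",f)
cv2.imwrite("pics/w2c.png",cv2.resize(f[20:380,170:480],None,fx=2,fy=2,interpolation=cv2.INTER_CUBIC)[:590+130])
```

```text
1.7833 [0.57907864 0.03523177 0.22841675] [2.55877741 1.56926828 2.71655422] [ 0.014 -0.011  0.002 -0.002  0.001 -0.001]
```

View pics/w2c.png

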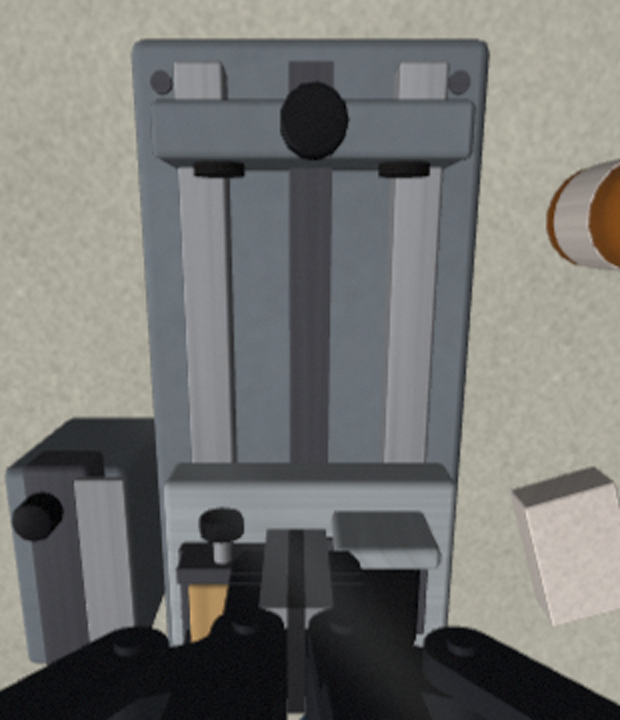

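Run:
```python
from h import *
c=np.load("w2.npz");Kc,R,t=c["K"],c["R"],c["t"]
def W(u,v,z):
    C=-R.T@t; d=R.T@np.linalg.inv(Kc)@np.array([170+u/2,20+v/2,1.]); return (C+d*(z-C[2])/d[2])
a,b=W(134,42,.05),W(488,42,.05);print(a,b,np.linalg.norm(a-b))
x=(b-a)[:2];x/=np.linalg.norm(x);print("xang",np.degrees(np.arctan2(x[1],x[0])))
f=np.radians(9.0);
r1,r2=W(490,100,.05),W(463,460,.05);d=r2-r1;print("right edge dir",np.degrees(np.arctan2(-d[1],-d[0]))); 
x=np.array([np.cos(f),np.sin(f)]);y=np.array([-x[1],x[0]]);o=((a+b)/2)[:2]-.18*y;print("origin",o)
L=lambda P:(np.array([x@(P[:2]-o),y@(P[:2]-o)])*1000).round(1)
for n,p in dict(bufL=(195,170,.089),bufR=(430,170,.089),carL=(167,487,.106),carR=(455,487,.106),restBtnR=(438,568,.15),restfarR=(437,549,.15),restfarbotL=(333,514,.106),restfarbotR=(427,514,.106),jarwallT=(478,160,.11)).items():print(n,W(*p),L(W(*p)))
s=read_state();print("tcp",L(s["tcp_pos"]))
```

```text
[0.47973895 0.18118966 0.05      ] [0.64264672 0.20701413 0.05      ] 0.1649419463668006
xang 9.007691605640517
right edge dir 99.03595126181483
origin [0.58935104 0.016318  ]
bufL [0.520165   0.12774838 0.089     ] [-50.9 120.9]
bufR [0.62128298 0.14380349 0.089     ] [ 51.5 120.9]
carL [ 0.52571395 -0.01403459  0.106     ] [-67.6 -20. ]
carR [0.65979241 0.00735522 0.106     ] [ 68.2 -19.9]
restBtnR [ 0.64736132 -0.01428739  0.15      ] [ 52.5 -39.3]
restfarR [ 0.64506799 -0.00584932  0.15      ] [ 51.6 -30.6]
restfarbotL [ 0.60539261 -0.01523714  0.106     ] [ 10.9 -33.7]
restfarbotR [ 0.6496808  -0.00816845  0.106     ] [ 55.8 -33.6]
jarwallT [0.63613667 0.14807652 0.11      ] [ 66.8 122.8]
tcp [-7.2 20.5]
```

The measurements agree: carriage 136 mm wide, key centre at microtome local (32,-73), rest face at -43, and stop at 121, so about 0.14 m of travel. I'll move over the key, 10 mm from its centre towards the rest.

Emit:
step_arm(
  moves=[
    [[20, -30, 0, 0, 1], [40, -60, -10, 0, 1], [52, -76, -20, 0, 1], [52, -76, -35, 0, 1], [52, -76, -35, 0, 1]],
  ],
)

```text
t: 2.25
tcp_pos: [0.6297, -0.0408, 0.1899]
tool_rot: [2.72, 1.564, 2.877]
contact_force: [-0.5, 0.0, -1.6]
grip_width: -0.001
```

Run:
```python
from h import *
import cv2
s=read_state();print(s["t"],s["tcp_pos"],s["tool_rot"],s["qd"].round(3))
np.savez("w3.npz",**camera_info("wrist"))
f=grab_frame("wrist")[:,:,::-1]
cv2.imwrite("pics/w3c.png",cv2.resize(f[150:400,170:480],None,fx=2.3,fy=2.3,interpolation=cv2.INTER_CUBIC))
f=grab_frame("scene")[:,:,::-1]
cv2.imwrite("pics/s3c.png",cv2.resize(f[150:350,200:420],None,fx=3,fy=3,interpolation=cv2.INTER_CUBIC))
```

```text
2.25 [ 0.6297136  -0.04078086  0.18986861] [2.71993821 1.56405021 2.8769886 ] [ 0.021 -0.03   0.     0.005  0.036  0.001]
```

View pics/w3c.png

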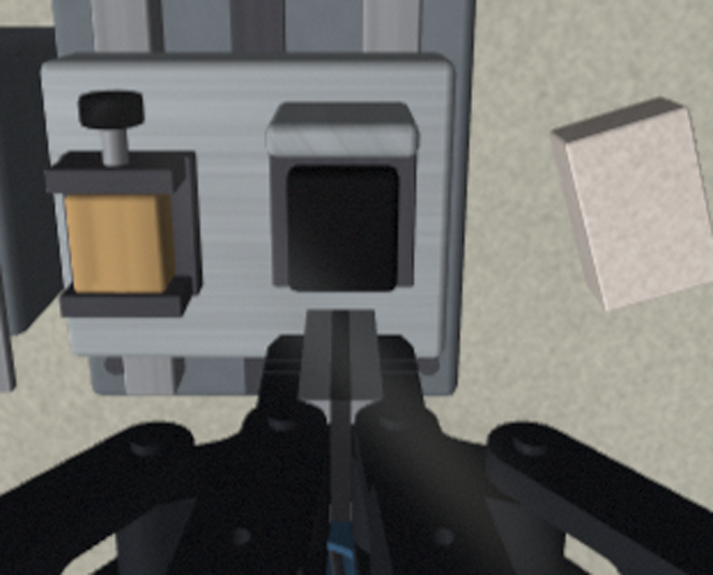

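View pics/s3c.png

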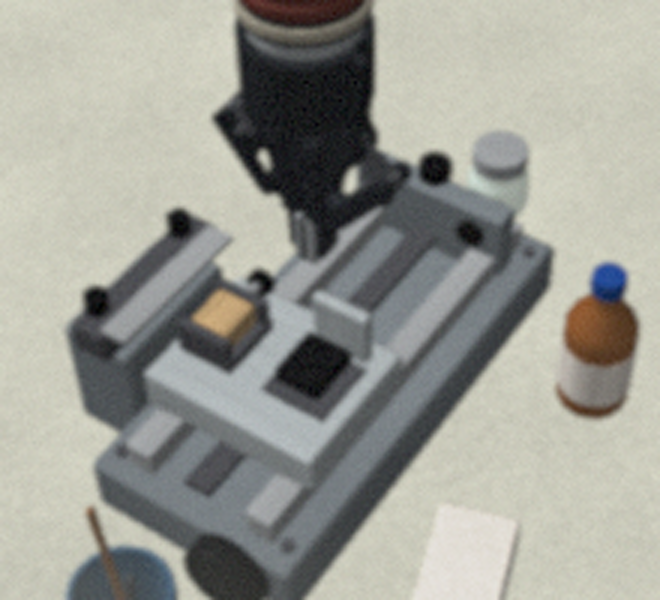

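The key is at (344,228) in the wrist crop, but the fingertip in the scene view at crop (312,255) looks displaced. I'll check both by projection.

Run:
```python
from h import *
s=read_state();print(s["t"],s["tcp_pos"])
p=pj("scene",s["tcp_pos"]);print("tcp in scene crop",(p-[200,150])*3)
c=np.load("w3.npz");Kc,R,t=c["K"],c["R"],c["t"]
print("cam",-R.T@t)
def W(u,v,z):
    C=-R.T@t; d=R.T@np.linalg.inv(Kc)@np.array([170+u/2.3,150+v/2.3,1.]); return (C+d*(z-C[2])/d[2])
p=Kc@(R@s["tcp_pos"]+t);print("tcp in wrist crop",(p[:2]/p[2]-[170,150])*2.3)
for n,q in dict(k1=(288,166,.1285),k2=(400,166,.1285),k3=(400,290,.1285),k4=(288,290,.1285),restL=(270,155,.15),restR=(415,155,.15),carL=(45,65,.106),carR=(452,65,.106)).items():print(n,W(*q))
print(W(344,228,.1285))
```

```text
2.35 [ 0.63058797 -0.04009478  0.19287766]
tcp in scene crop [311.50168665 285.4804671 ]
cam [0.61986648 0.0305938  0.36584951]
tcp in wrist crop [342.3582108  286.77642953]
k1 [ 0.61127041 -0.02874783  0.1285    ]
k2 [ 0.64603439 -0.02319127  0.1285    ]
k3 [ 0.65351605 -0.06451401  0.1285    ]
k4 [ 0.61705148 -0.07038485  0.1285    ]
restL [ 0.60654077 -0.02099315  0.15      ]
restR [ 0.64730321 -0.01448181  0.15      ]
carL [ 0.52593716 -0.01296663  0.106     ]
carR [0.65938999 0.00824787 0.106     ]
[ 0.6318973  -0.04621105  0.1285    ]
```

Emit:
step_arm(
  moves=[
    [[1, 0, -15, 0, 1], [1, 0, -30, 0, 1], [1, 0, -42, 0, 1], [1, 0, -45, 0, 1], [1, 0, -45, 0, 1]],
  ],
)

```text
t: 2.77
tcp_pos: [0.6313, -0.0411, 0.1463]
tool_rot: [2.805, 1.567, 2.962]
contact_force: [-0.1, 0.1, -0.4]
grip_width: 0.003
```

Run:
```python
from h import *
import cv2
s=read_state();print(s["t"],s["tcp_pos"],s["contact_force"],s["qd"].round(3))
c=camera_info("wrist");R,t=c["R"],c["t"];Kc=c["K"]
f=grab_frame("wrist")[:,:,::-1]
p=Kc@(R@s["tcp_pos"]+t);print("tcp in wrist crop",(p[:2]/p[2]-[170,150])*2.3)
for h in (0,.01,.02):
    p=Kc@(R@(s["tcp_pos"]+[-.0017,.011,h])+t);print("front edge",h,(p[:2]/p[2]-[170,150])*2.3)
cv2.imwrite("pics/w4c.png",cv2.resize(f[150:400,170:480],None,fx=2.3,fy=2.3,interpolation=cv2.INTER_CUBIC))
f=grab_frame("scene")[:,:,::-1]
p=pj("scene",s["tcp_pos"]);print("tcp in scene crop",(p-[240,170])*5)
cv2.imwrite("pics/s4c.png",cv2.resize(f[170:290,240:380],None,fx=5,fy=5,interpolation=cv2.INTER_CUBIC))
```

```text
2.7667 [ 0.6313076  -0.04106967  0.14629253] [-0.09728427  0.14946946 -0.38821516] [-0.006 -0.016 -0.036 -0.     0.008  0.001]
tcp in wrist crop [338.42503523 284.01152277]
front edge 0 [338.59405014 240.86719045]
front edge 0.01 [338.34840687 255.30947308]
front edge 0.02 [338.07455204 271.41041807]
tcp in scene crop [322.79371863 459.39682484]
```

View pics/w4c.png

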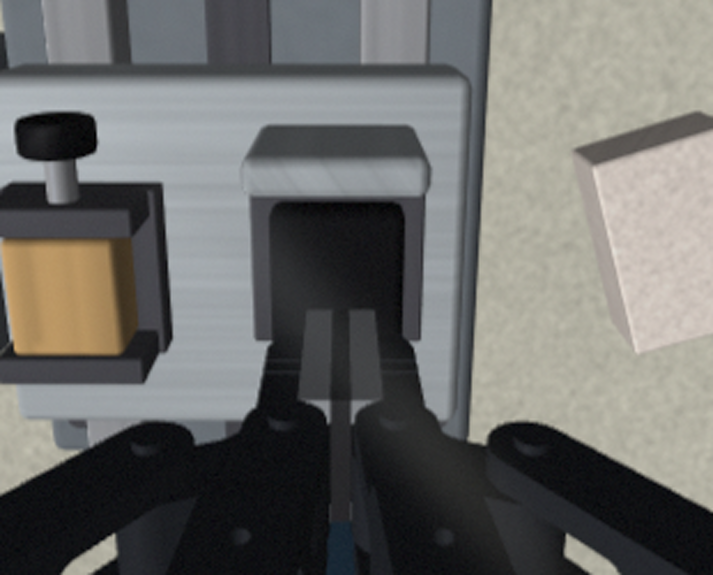

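View pics/s4c.png

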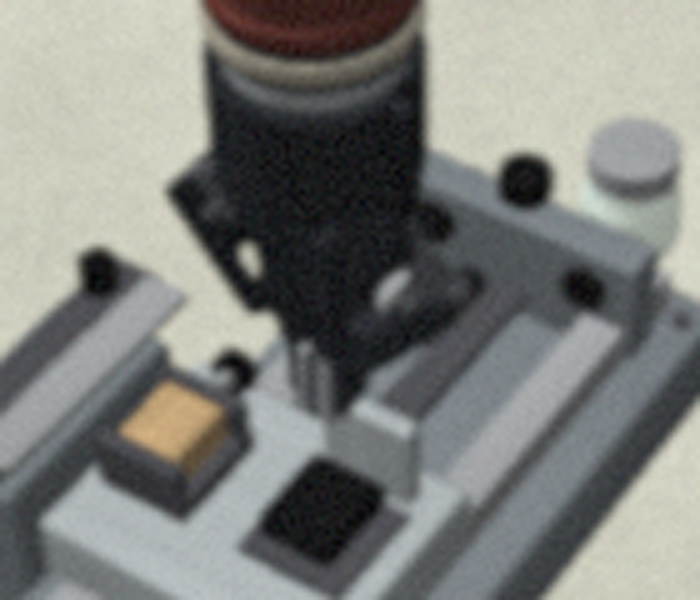

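Run:
```python
from h import *
K=np.array([.6319,-.0462,.1285])
print("key pred scene crop",(pj("scene",K)-[240,170])*5,"seen ~(323,508)")
def ray(n,u,v):
    c=camera_info(n);R=c["R"];return -R.T@c["t"],R.T@np.linalg.inv(c["K"])@np.array([u,v,1.])
b=np.array([323,508])/5-(pj("scene",K)-[240,170]);print("bias px",b)
A=[];B=[]
for n,u,v in(("wrist",170+340/2.3,150+310/2.3),("scene",240+322/5-b[0],170+412/5-b[1])):
    C,d=ray(n,u,v);d/=np.linalg.norm(d);P=np.eye(3)-np.outer(d,d);A.append(P);B.append(P@C)
X=np.linalg.lstsq(np.vstack(A),np.hstack(B),rcond=None)[0];print(X,X-read_state()["tcp_pos"])
```

```text
key pred scene crop [316.35177616 497.07560319] seen ~(323,508)
bias px [1.32964477 2.18487936]
[ 0.62998892 -0.03819555  0.17574473] [-0.00286177  0.00334119  0.02687302]
```

Triangulation puts the visible fingertip about 25 mm above the reported TCP, but laterally over the key. I'll descend in small guarded steps and watch the force.

Emit:
step_arm(
  moves=[
    [[0, 0, -6, 0, 1], [0, 0, -12, 0, 1], [0, 0, -14, 0, 1], [0, 0, -15, 0, 1]],
  ],
)

```text
t: 3.2
tcp_pos: [0.6325, -0.0417, 0.1332]
tool_rot: [2.826, 1.57, 2.983]
contact_force: [-0.1, 0.2, 0.1]
grip_width: 0.003
```

Emit:
step_arm(
  moves=[
    [[0, 0, -1, 0, 1], [0, 0, -2, 0, 1], [0, 0, -3, 0, 1], [0, 0, -3, 0, 1]],
  ],
)

```text
t: 3.53
tcp_pos: [0.6329, -0.0417, 0.1309]
tool_rot: [2.97, 1.571, 3.127]
contact_force: [0.0, 0.2, -0.8]
grip_width: -0.001
```

Emit:
step_arm(
  moves=[
    [[0, 0, -1, 0, 1], [0, 0, -2, 0, 1], [0, 0, -3, 0, 1], [0, 0, -3, 0, 1]],
  ],
)

```text
t: 3.87
tcp_pos: [0.6327, -0.0416, 0.1277]
tool_rot: [2.824, 1.57, 2.981]
contact_force: [0.3, -0.3, -0.7]
grip_width: 0.002
```

Emit:
step_arm(
  moves=[
    [[0, 0, -1, 0, 1], [0, 0, -2, 0, 1], [0, 0, -2, 0, 1]],
  ],
)

```text
t: 4.12
tcp_pos: [0.6327, -0.0416, 0.1257]
tool_rot: [2.816, 1.57, 2.973]
contact_force: [-1.0, 0.3, -0.3]
grip_width: -0.0
```

Run:
```python
from h import *
import cv2
s=read_state();print(s["t"],s["tcp_pos"],s["contact_force"],s["torque"])
f=grab_frame("wrist")[:,:,::-1]
cv2.imwrite("pics/w5c.png",cv2.resize(f[150:400,170:480],None,fx=2.3,fy=2.3,interpolation=cv2.INTER_CUBIC))
```

```text
4.1167 [ 0.63273441 -0.04162643  0.12569105] [-1.03849631  0.26684159 -0.28395792] [0.03317151 0.02275558 0.02046862]
```

View pics/w5c.png

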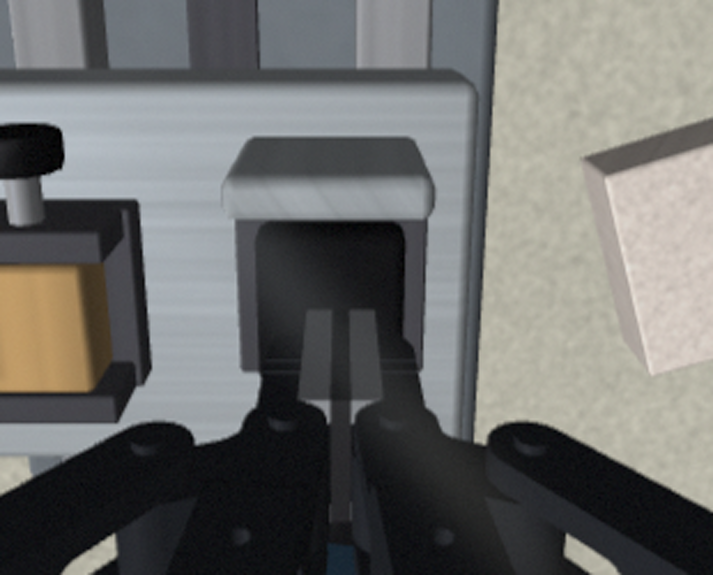

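No contact yet at 0.126, which agrees with the tip sitting above the reported TCP. I'll continue the guarded descent.

Emit:
step_arm(
  moves=[
    [[0, 0, -1.5, 0, 1], [0, 0, -3, 0, 1], [0, 0, -4.5, 0, 1], [0, 0, -6, 0, 1], [0, 0, -6, 0, 1]],
  ],
)

```text
t: 4.58
tcp_pos: [0.6326, -0.0416, 0.1194]
tool_rot: [2.815, 1.57, 2.973]
contact_force: [-0.6, 0.3, -0.4]
grip_width: 0.001
```

Emit:
step_arm(
  moves=[
    [[0, 0, -1, 0, 1], [0, 0, -2, 0, 1], [0, 0, -3, 0, 1], [0, 0, -4, 0, 1], [0, 0, -4, 0, 1]],
  ],
)

```text
t: 5.0
tcp_pos: [0.6327, -0.0416, 0.1157]
tool_rot: [2.877, 1.57, 3.034]
contact_force: [-0.9, -0.2, 0.1]
grip_width: 0.002
```

Emit:
step_arm(
  moves=[
    [[0, 0, -1, 0, 1], [0, 0, -2, 0, 1], [0, 0, -3, 0, 1], [0, 0, -4, 0, 1], [0, 0, -4, 0, 1]],
  ],
)

```text
t: 5.42
tcp_pos: [0.6327, -0.0416, 0.1117]
tool_rot: [2.797, 1.57, 2.954]
contact_force: [-0.8, -0.3, -0.3]
grip_width: -0.005
```

Run:
```python
from h import *
import cv2
s=read_state();print(s["t"],s["tcp_pos"],s["contact_force"],s["torque"])
f=grab_frame("wrist")[:,:,::-1]
cv2.imwrite("pics/w6c.png",cv2.resize(f[150:400,170:480],None,fx=2.3,fy=2.3,interpolation=cv2.INTER_CUBIC))
f=grab_frame("scene")[:,:,::-1]
cv2.imwrite("pics/s6c.png",cv2.resize(f[170:290,240:380],None,fx=5,fy=5,interpolation=cv2.INTER_CUBIC))
```

```text
5.4167 [ 0.63270432 -0.04163462  0.1116583 ] [-0.8219375  -0.25764286 -0.32918252] [-0.00520505  0.02487168 -0.01756289]
```

View pics/w6c.png

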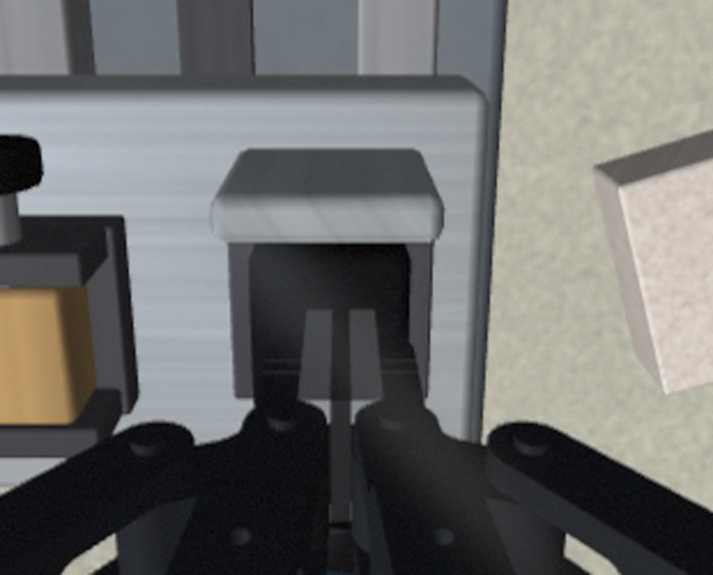

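View pics/s6c.png

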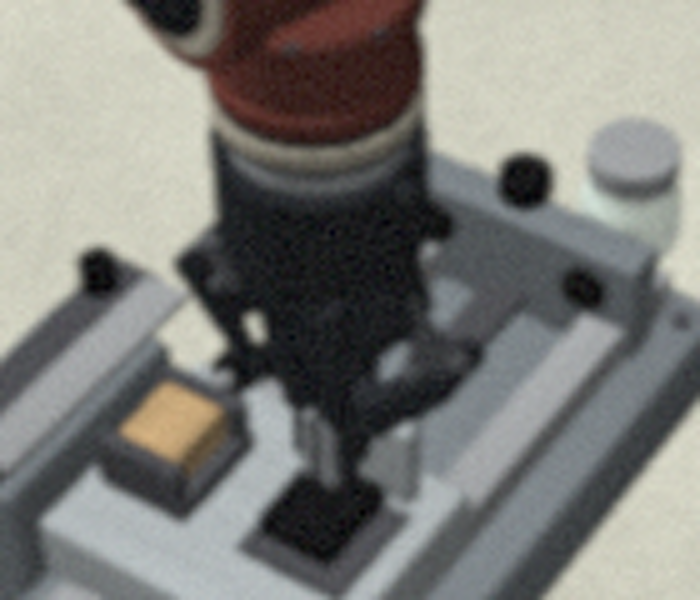

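The fingertip is now in front of the rest, just above the key near scene crop (325,485). A few mm remain.

Emit:
step_arm(
  moves=[
    [[0, 0, -1, 0, 1], [0, 0, -2, 0, 1], [0, 0, -3, 0, 1], [0, 0, -3, 0, 1]],
  ],
)

```text
t: 5.85
tcp_pos: [0.6327, -0.0416, 0.1086]
tool_rot: [2.795, 1.57, 2.952]
contact_force: [-0.1, -0.2, 0.2]
grip_width: -0.001
```

Emit:
step_arm(
  moves=[
    [[0, 0, -1, 0, 1], [0, 0, -2, 0, 1], [0, 0, -2, 0, 1]],
  ],
)

```text
t: 6.1
tcp_pos: [0.6327, -0.0416, 0.1067]
tool_rot: [2.748, 1.57, 2.905]
contact_force: [0.1, 1.0, -0.5]
grip_width: 0.0
```

Emit:
step_arm(
  moves=[
    [[0, 0, -1, 0, 1], [0, 0, -2, 0, 1], [0, 0, -3, 0, 1], [0, 0, -3, 0, 1]],
  ],
)

```text
t: 6.43
tcp_pos: [0.6327, -0.0416, 0.1036]
tool_rot: [2.834, 1.57, 2.991]
contact_force: [0.2, -0.4, -0.1]
grip_width: -0.002
```

Emit:
step_arm(
  moves=[
    [[0, 0, -1, 0, 1], [0, 0, -2, 0, 1], [0, 0, -2, 0, 1]],
  ],
)

```text
t: 6.68
tcp_pos: [0.6328, -0.0416, 0.1017]
tool_rot: [2.804, 1.57, 2.961]
contact_force: [0.4, -0.9, -0.9]
grip_width: -0.004
```

Run:
```python
from h import *
import cv2
s=read_state();print(s["t"],s["tcp_pos"],s["contact_force"],s["torque"])
f=grab_frame("wrist")[:,:,::-1]
cv2.imwrite("pics/w7c.png",cv2.resize(f[150:400,170:480],None,fx=2.3,fy=2.3,interpolation=cv2.INTER_CUBIC))
f=grab_frame("scene")[:,:,::-1]
cv2.imwrite("pics/s7c.png",cv2.resize(f[200:290,260:360],None,fx=6.5,fy=6.5,interpolation=cv2.INTER_CUBIC))
```

```text
6.6833 [ 0.63275919 -0.04164106  0.1017114 ] [ 0.36453919 -0.87862573 -0.93447751] [0.00225774 0.00404064 0.0083923 ]
```

View pics/w7c.png

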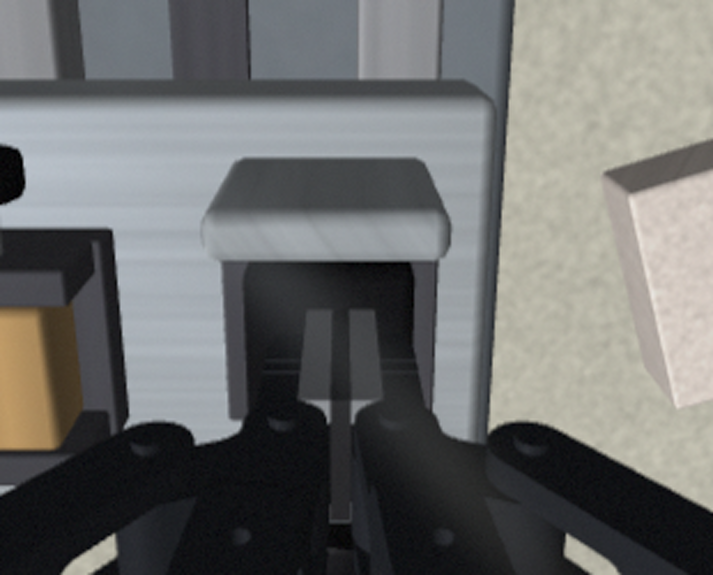

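View pics/s7c.png

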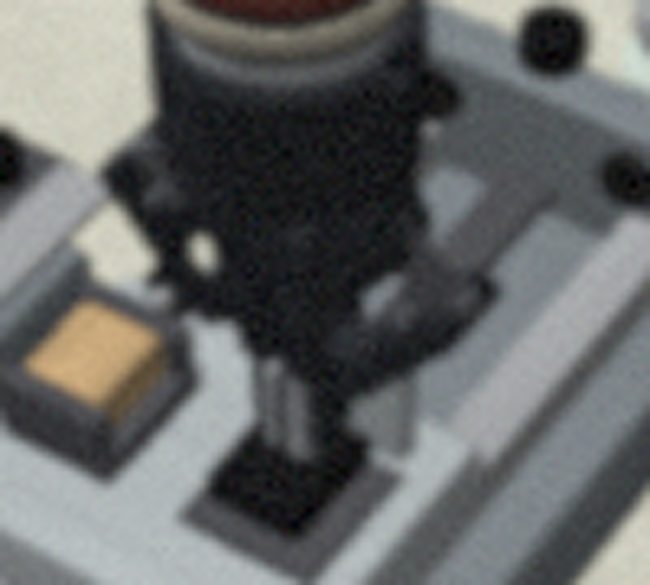

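Emit:
step_arm(
  moves=[
    [[0, 0, -1, 0, 1], [0, 0, -2, 0, 1], [0, 0, -2, 0, 1]],
  ],
)

```text
t: 7.03
tcp_pos: [0.6327, -0.0416, 0.0997]
tool_rot: [2.801, 1.57, 2.958]
contact_force: [0.3, -0.3, -0.1]
grip_width: -0.002
```

Emit:
step_arm(
  moves=[
    [[0, 0, -1, 0, 1], [0, 0, -2, 0, 1], [0, 0, -2, 0, 1]],
  ],
)

```text
t: 7.28
tcp_pos: [0.6327, -0.0416, 0.0977]
tool_rot: [2.759, 1.57, 2.916]
contact_force: [-0.3, -0.4, 0.5]
grip_width: -0.002
```

Emit:
step_arm(
  moves=[
    [[0, 0, -1, 0, 1], [0, 0, -2, 0, 1], [0, 0, -2, 0, 1]],
  ],
)

```text
t: 7.53
tcp_pos: [0.6331, -0.0417, 0.0963]
tool_rot: [-0.359, 1.57, -0.202]
contact_force: [-0.1, -0.2, -0.6]
grip_width: 0.003
```

Emit:
step_arm(
  moves=[
    [[0, 0, -1, 0, 1], [0, 0, -2, 0, 1], [0, 0, -2, 0, 1]],
  ],
)

```text
t: 7.78
tcp_pos: [0.6332, -0.0417, 0.0946]
tool_rot: [-0.314, 1.57, -0.157]
contact_force: [-2.3, 0.6, 4.4]
grip_width: -0.002
```

Run:
```python
from h import *
import cv2
s=read_state();print(s["t"],s["tcp_pos"],s["contact_force"],s["torque"],s["q"])
f=grab_frame("wrist")[:,:,::-1]
cv2.imwrite("pics/w8c.png",cv2.resize(f[150:400,170:480],None,fx=2.3,fy=2.3,interpolation=cv2.INTER_CUBIC))
f=grab_frame("scene")[:,:,::-1]
cv2.imwrite("pics/s8c.png",cv2.resize(f[200:290,260:360],None,fx=6.5,fy=6.5,interpolation=cv2.INTER_CUBIC))
```

```text
7.7833 [ 0.63317583 -0.04169856  0.09462769] [-2.34113923  0.62929039  4.3557187 ] [ 0.05693634  0.27547281 -0.0317133 ] [-1.82971930e-01  1.57098375e-01  1.67980484e+00  1.84372825e-05
  1.30399600e+00 -3.40119782e-01]
```

View pics/w8c.png

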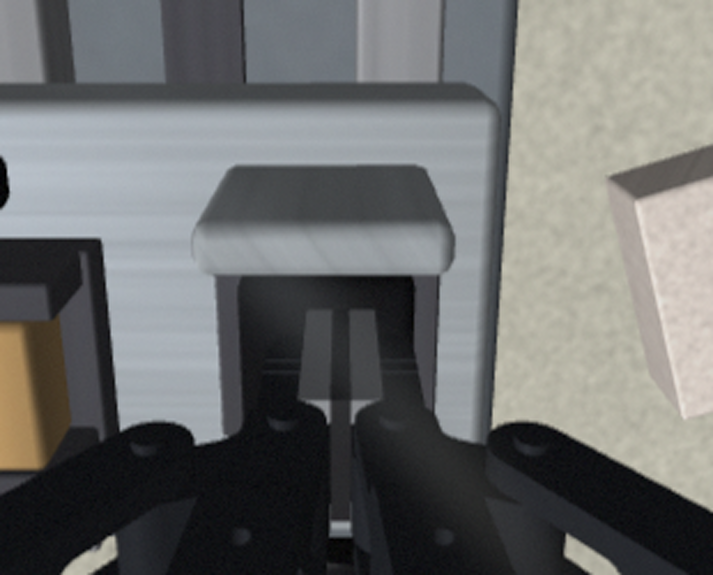

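View pics/s8c.png

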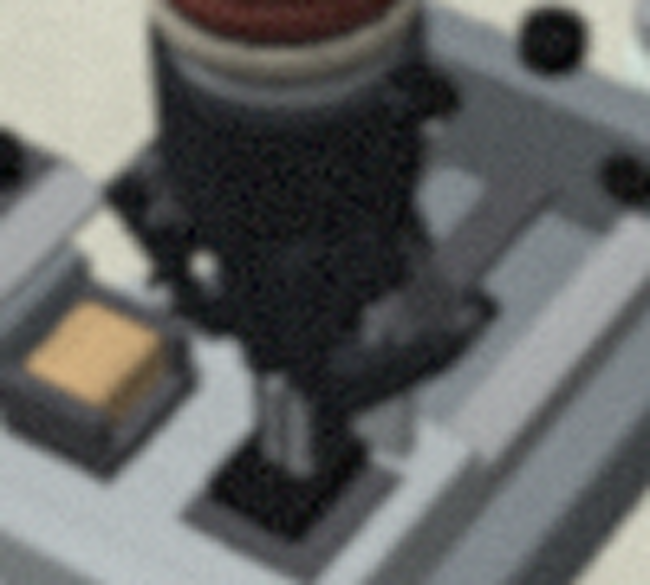

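First contact shows Fz of 4.4 N, with the fingertip over the key at scene crop (290,470). I'll check whether the key itself has gone down or something else, such as the clamp, is being touched.

Run:
```python
import cv2,numpy as np
a=[cv2.imread(f"pics/{n}") for n in("s7c.png","s8c.png")]
o=[cv2.resize(cv2.convertScaleAbs(i[360:570,150:440],alpha=1.8,beta=20),None,fx=1.35,fy=1.35) for i in a]
a=[cv2.imread(f"pics/{n}") for n in("w7c.png","w8c.png")]
o2=[cv2.resize(cv2.convertScaleAbs(i[200:500,0:560],alpha=2.2,beta=20),(392,283-73)) for i in a]
cv2.imwrite("pics/cmp.png",np.vstack([np.hstack([i[:,:391] for i in o]),np.hstack([i[:,:391] for i in o2])]))
```

```text
(no output)
```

View pics/cmp.png

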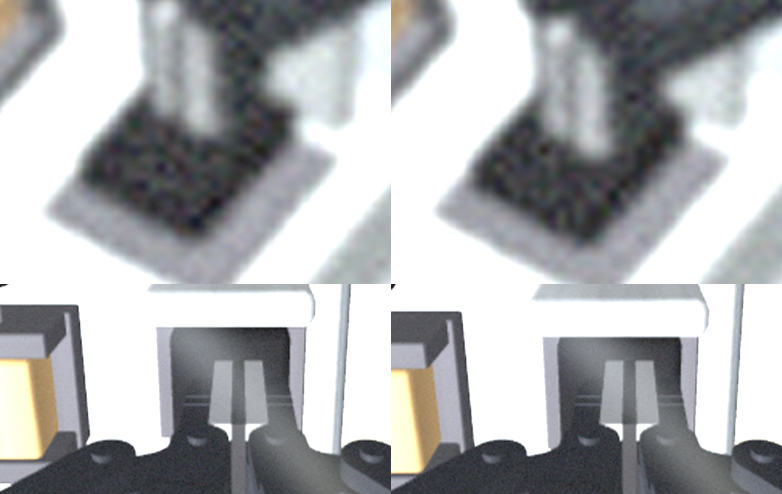

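Emit:
step_arm(
  moves=[
    [[0, 0, -0.5, 0, 1], [0, 0, -1, 0, 1], [0, 0, -1, 0, 1], [0, 0, -1, 0, 1]],
  ],
)

```text
t: 8.22
tcp_pos: [0.6332, -0.0417, 0.0936]
tool_rot: [-0.28, 1.57, -0.122]
contact_force: [-1.3, 0.3, 5.9]
grip_width: 0.001
```

Emit:
step_arm(
  moves=[
    [[0, 0, -0.5, 0, 1], [0, 0, -1, 0, 1], [0, 0, -1, 0, 1], [0, 0, -1, 0, 1]],
  ],
)

```text
t: 8.55
tcp_pos: [0.6332, -0.0417, 0.0926]
tool_rot: [-0.294, 1.57, -0.137]
contact_force: [-1.9, 0.2, 6.8]
grip_width: 0.001
```

Force rises about 0.7 N per mm, which is the key's spring and not a hard contact. The key is about 4.4 mm down, so I'll press 1 mm more.

Emit:
step_arm(
  moves=[
    [[0, 0, -0.5, 0, 1], [0, 0, -1, 0, 1], [0, 0, -1, 0, 1], [0, 0, -1, 0, 1]],
  ],
)

```text
t: 8.88
tcp_pos: [0.6332, -0.0417, 0.0918]
tool_rot: [-0.337, 1.57, -0.179]
contact_force: [-2.1, 0.3, 6.6]
grip_width: -0.004
```

Run:
```python
from h import *
import cv2
s=read_state();print(s["t"],s["tcp_pos"],s["contact_force"],s["torque"])
f=grab_frame("scene")[:,:,::-1]
cv2.imwrite("pics/s9c.png",cv2.resize(f[200:290,260:360],None,fx=6.5,fy=6.5,interpolation=cv2.INTER_CUBIC))
f=np.hstack([cv2.convertScaleAbs(cv2.imread(f"pics/{n}")[360:570,150:440],alpha=1.8,beta=20) for n in("s7c.png","s9c.png")])
cv2.imwrite("pics/cmp2.png",cv2.resize(f,None,fx=1.35,fy=1.35))
```

```text
8.8833 [ 0.63320502 -0.0417028   0.0918061 ] [-2.14846611  0.33573881  6.64492251] [0.09874933 0.33130145 0.0130039 ]
```

View pics/cmp2.png

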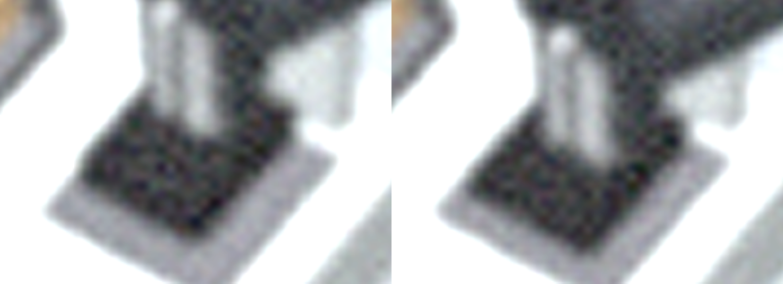

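The key is clearly down: its lower corner moved from row 237 to 252, about 5 to 6 mm. Next I'll slide along the microtome's +y, world direction (-0.157, 0.988).

Emit:
step_arm(
  moves=[
    [[-0.3, 2, 0, 0, 1], [-0.8, 5, 0, 0, 1], [-1.4, 9, 0, 0, 1], [-2.1, 13, 0, 0, 1], [-2.5, 16, 0, 0, 1]],
  ],
)

```text
t: 9.35
tcp_pos: [0.6308, -0.0263, 0.0919]
tool_rot: [-1.212, 1.569, -1.055]
contact_force: [-2.0, -2.0, 6.8]
grip_width: 0.005
```

Run:
```python
from h import *
import cv2
s=read_state();print(s["t"],s["tcp_pos"],s["contact_force"],s["torque"])
f=grab_frame("wrist")[:,:,::-1]
cv2.imwrite("pics/w10c.png",cv2.resize(f[20:380,170:480],None,fx=1.6,fy=1.6,interpolation=cv2.INTER_CUBIC))
```

```text
9.35 [ 0.63075019 -0.02629548  0.0918939 ] [-1.96414294 -2.02526305  6.84772812] [-0.33427634  0.37758988  0.01824012]
```

View pics/w10c.png

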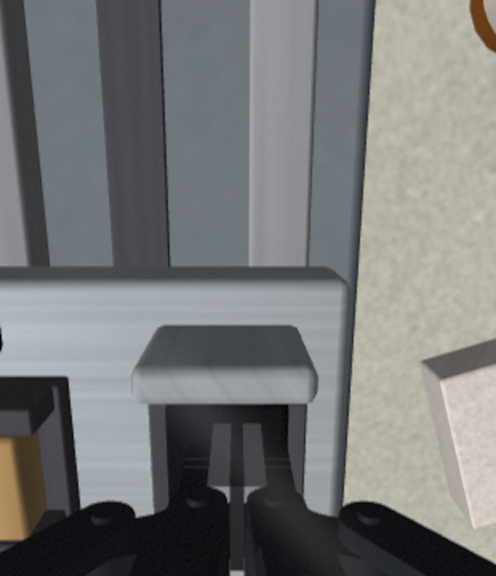

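The rest edge holds its place relative to the fingers (row 272 against 269), so the carriage is being dragged with about 2 N. I'll continue.

Emit:
step_arm(
  moves=[
    [[-0.6, 4, 0, 0, 1], [-1.4, 9, 0, 0, 1], [-2.4, 15, 0, 0, 1], [-3.3, 21, 0, 0, 1], [-4.1, 26, 0, 0, 1]],
  ],
)

```text
t: 9.82
tcp_pos: [0.6266, -0.0002, 0.0919]
tool_rot: [-1.225, 1.569, -1.068]
contact_force: [-1.7, -1.5, 6.8]
grip_width: -0.002
```

Emit:
step_arm(
  moves=[
    [[-0.8, 5, 0, 0, 1], [-1.7, 11, 0, 0, 1], [-2.7, 17, 0, 0, 1], [-3.6, 23, 0, 0, 1], [-4.6, 29, 0, 0, 1]],
  ],
)

```text
t: 10.23
tcp_pos: [0.622, 0.0287, 0.0918]
tool_rot: [-1.299, 1.569, -1.142]
contact_force: [-2.3, -2.1, 6.6]
grip_width: -0.001
```

Emit:
step_arm(
  moves=[
    [[-0.9, 6, 0, 0, 1], [-1.9, 12, 0, 0, 1], [-2.9, 18, 0, 0, 1], [-3.8, 24, 0, 0, 1], [-4.7, 30, 0, 0, 1]],
  ],
)

```text
t: 10.65
tcp_pos: [0.6172, 0.0588, 0.0918]
tool_rot: [-1.397, 1.569, -1.24]
contact_force: [-2.6, -1.7, 6.3]
grip_width: -0.004
```

Run:
```python
from h import *
import cv2
s=read_state();print(s["t"],s["tcp_pos"],s["contact_force"],s["torque"])
c=camera_info("wrist");np.savez("w11.npz",**c)
f=grab_frame("wrist")[:,:,::-1]
cv2.imwrite("pics/w11c.png",cv2.resize(f[20:380,100:480],None,fx=1.6,fy=1.6,interpolation=cv2.INTER_CUBIC))
f=grab_frame("scene")[:,:,::-1]
cv2.imwrite("pics/s11c.png",cv2.resize(f[170:310,240:400],None,fx=4,fy=4,interpolation=cv2.INTER_CUBIC))
```

```text
10.65 [0.61722375 0.05881058 0.09176334] [-2.57881903 -1.73551833  6.31097963] [-0.4151074   0.42801494  0.00870741]
```

View pics/w11c.png

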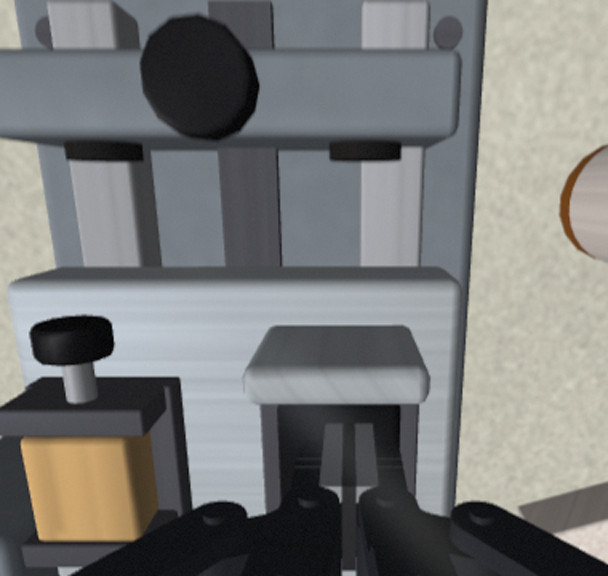

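View pics/s11c.png

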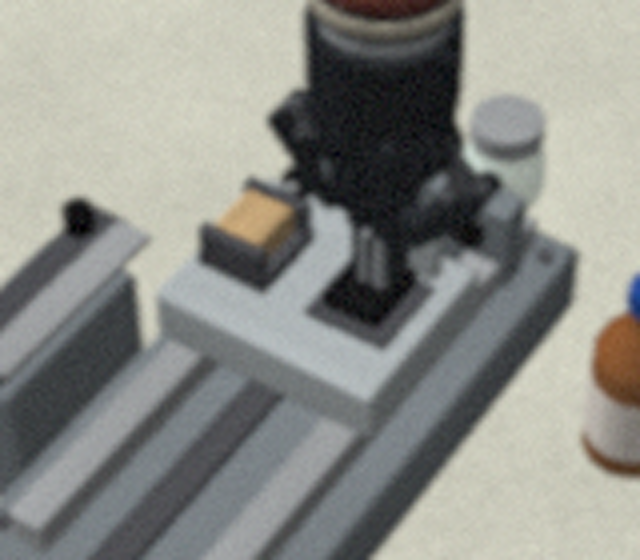

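The gap to the buffers (row 160 against carriage edge row 270) is about 38 mm. I'll advance 30 mm, then go slowly.

Emit:
step_arm(
  moves=[
    [[-0.9, 6, 0, 0, 1], [-1.9, 12, 0, 0, 1], [-2.9, 18, 0, 0, 1], [-3.8, 24, 0, 0, 1], [-4.6, 29, 0, 0, 1]],
  ],
)

```text
t: 11.17
tcp_pos: [0.6127, 0.088, 0.0918]
tool_rot: [-1.263, 1.569, -1.105]
contact_force: [-2.3, -2.1, 6.6]
grip_width: 0.002
```

Emit:
step_arm(
  moves=[
    [[-0.3, 2, 0, 0, 1], [-0.6, 4, 0, 0, 1], [-0.9, 6, 0, 0, 1], [-0.9, 6, 0, 0, 1]],
  ],
)

```text
t: 11.5
tcp_pos: [0.6121, 0.0936, 0.0919]
tool_rot: [-1.077, 1.568, -0.92]
contact_force: [-1.5, -2.9, 6.3]
grip_width: 0.0
```

Run:
```python
from h import *
import cv2
s=read_state();print(s["t"],s["tcp_pos"],s["contact_force"],s["torque"])
f=grab_frame("wrist")[:,:,::-1]
cv2.imwrite("pics/w12c.png",cv2.resize(f[100:340,100:480],None,fx=2,fy=2,interpolation=cv2.INTER_CUBIC))
```

```text
11.5 [0.61210108 0.09361469 0.09194007] [-1.45158198 -2.94915057  6.33758032] [-0.46825804  0.24325142 -0.02681505]
```

View pics/w12c.png

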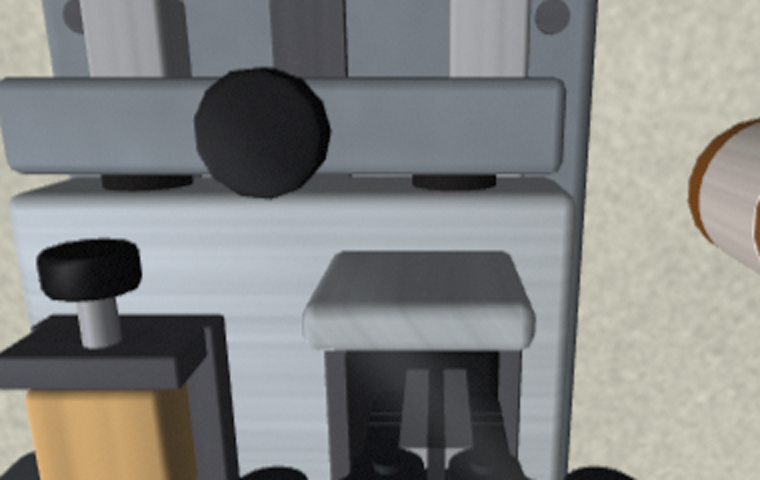

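The carriage is almost at the buffers and Fy is growing. I'll push on gently to firm contact.

Emit:
step_arm(
  moves=[
    [[-0.2, 1, 0, 0, 1], [-0.3, 2, 0, 0, 1], [-0.5, 3, 0, 0, 1], [-0.6, 4, 0, 0, 1], [-0.6, 4, 0, 0, 1]],
  ],
)

```text
t: 11.97
tcp_pos: [0.6122, 0.097, 0.0923]
tool_rot: [-0.844, 1.567, -0.687]
contact_force: [0.3, -4.1, 5.7]
grip_width: 0.001
```

Emit:
step_arm(
  moves=[
    [[-0.2, 1, 0, 0, 1], [-0.3, 2, 0, 0, 1], [-0.5, 3, 0, 0, 1], [-0.5, 3, 0, 0, 1]],
  ],
)

```text
t: 12.3
tcp_pos: [0.6119, 0.1, 0.0923]
tool_rot: [-0.787, 1.566, -0.63]
contact_force: [0.6, -4.1, 6.1]
grip_width: 0.003
```

Run:
```python
from h import *
import cv2
s=read_state();print(s["t"],s["tcp_pos"],s["contact_force"],s["torque"])
f=grab_frame("wrist")[:,:,::-1]
cv2.imwrite("pics/w13c.png",cv2.resize(f[100:340,100:480],None,fx=2,fy=2,interpolation=cv2.INTER_CUBIC))
```

```text
12.3 [0.61191449 0.10001268 0.09233299] [ 0.61042991 -4.10870982  6.10792371] [-0.6089047  -0.04967137 -0.01633068]
```

View pics/w13c.png

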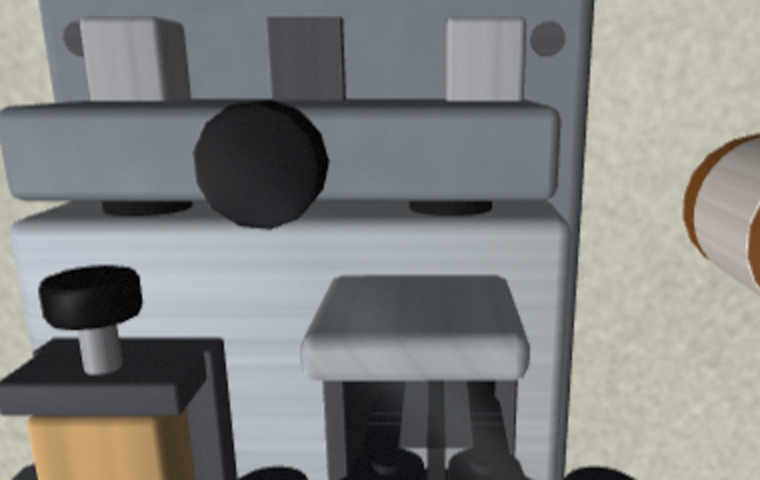

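The carriage has stopped relative to the wall (gap 21 against 22 px) while the finger slips on the key at about 4 N, so it is home. I'll push on to the thumb rest for a firm seat.

Emit:
step_arm(
  moves=[
    [[-0.2, 1, 0, 0, 1], [-0.3, 2, 0, 0, 1], [-0.5, 3, 0, 0, 1], [-0.5, 3, 0, 0, 1]],
  ],
)

```text
t: 12.68
tcp_pos: [0.6115, 0.103, 0.0924]
tool_rot: [-0.752, 1.566, -0.595]
contact_force: [0.3, -4.7, 5.9]
grip_width: 0.001
```

Emit:
step_arm(
  moves=[
    [[-0.2, 1, 0, 0, 1], [-0.3, 2, 0, 0, 1], [-0.3, 2, 0, 0, 1]],
  ],
)

```text
t: 12.93
tcp_pos: [0.6112, 0.1051, 0.0924]
tool_rot: [-0.751, 1.566, -0.594]
contact_force: [0.6, -3.3, 6.3]
grip_width: -0.003
```

The sustained 4 N against a 2 N slide shows the carriage is seated. I'll lift straight up to let the key spring up.

Emit:
step_arm(
  moves=[
    [[0, 0, 2, 0, 1], [0, 0, 5, 0, 1], [0, 0, 9, 0, 1], [0, 0, 15, 0, 1], [0, 0, 25, 0, 1]],
  ],
)

```text
t: 13.35
tcp_pos: [0.6078, 0.1058, 0.1139]
tool_rot: [-3.059, 1.566, -2.902]
contact_force: [-0.2, -2.6, -1.7]
grip_width: -0.002
```

Emit:
step_arm(
  moves=[
    [[0, 0, 20, 0, 1], [0, 0, 50, 0, 1], [0, 0, 80, 0, 1], [0, 0, 100, 0, 1], [0, 0, 100, 0, 1]],
  ],
)

```text
t: 13.77
tcp_pos: [0.6124, 0.1073, 0.2234]
tool_rot: [0.015, 1.56, 0.173]
contact_force: [0.5, 0.1, 1.1]
grip_width: -0.001
```

Emit:
step_arm(
  moves=[
    [[-30, 0, 0, 0, 1], [-60, 0, 0, 0, 1], [-90, -20, 0, 0, 1], [-90, -40, 0, 0, 1], [-90, -40, 0, 0, 1]],
  ],
)

```text
t: 14.18
tcp_pos: [0.5177, 0.065, 0.215]
tool_rot: [-3.07, 1.569, -2.914]
contact_force: [1.0, -0.3, 0.8]
grip_width: 0.0
```

Run:
```python
from h import *
import cv2
s=read_state();print(s["t"],s["tcp_pos"],s["contact_force"],s["qd"].round(3))
np.savez("w14.npz",**camera_info("wrist"))
f=grab_frame("wrist")[:,:,::-1]
cv2.imwrite("pics/w14c.png",f)
f=grab_frame("scene")[:,:,::-1]
cv2.imwrite("pics/s14c.png",cv2.resize(f[150:330,220:420],None,fx=3.3,fy=3.3,interpolation=cv2.INTER_CUBIC))
```

```text
14.1833 [0.517747   0.06499341 0.21502473] [ 1.01598543 -0.28669629  0.81604113] [ 0.03   0.041 -0.051  0.037 -0.009  0.047]
```

View pics/w14c.png

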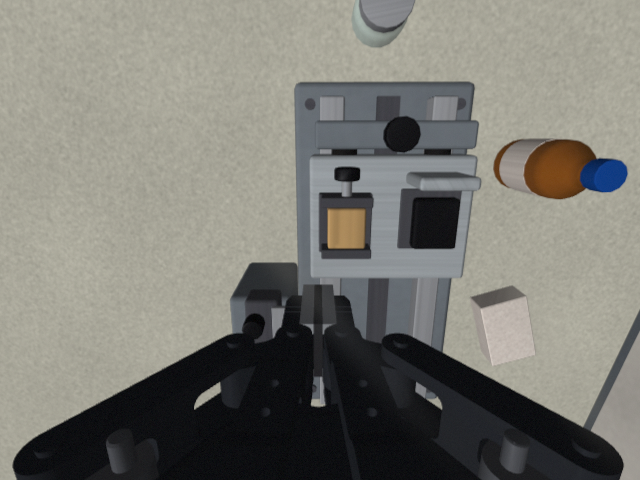

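View pics/s14c.png

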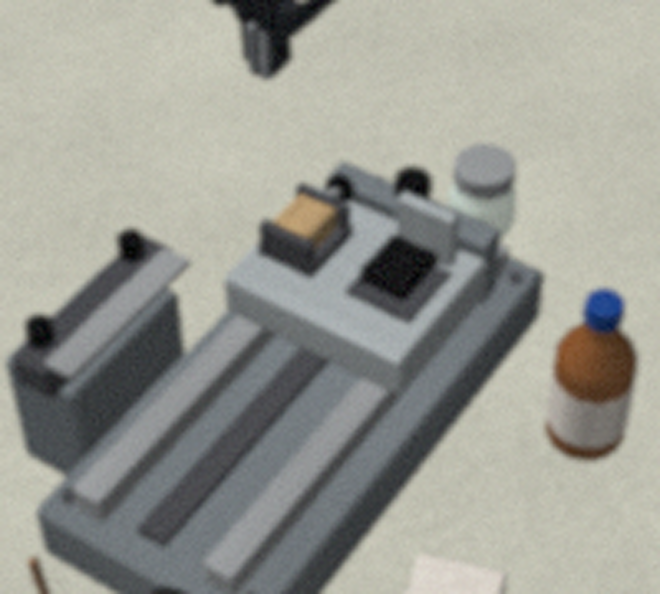

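The robot is clear, and the key again stands proud in the scene view at about (400,268), as it did at the start. I'll measure the remaining gap.

Run:
```python
import cv2
f=cv2.imread("pics/w14c.png")[75:290,285:490];cv2.imwrite("pics/w15.png",cv2.resize(f,None,fx=2.7,fy=2.7,interpolation=cv2.INTER_CUBIC))
```

```text
(no output)
```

View pics/w15.png

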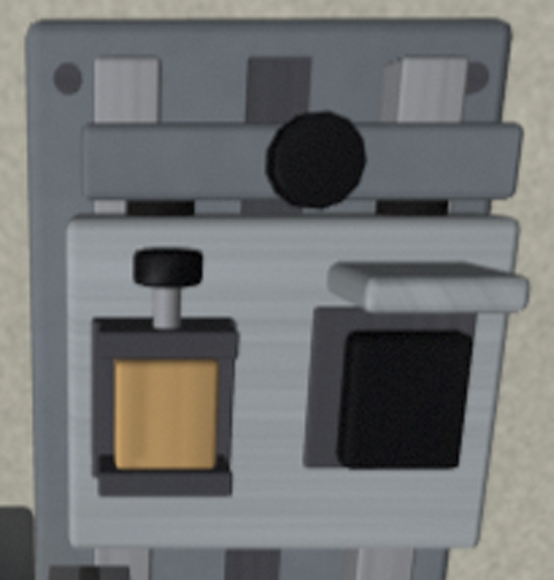

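Run:
```python
import numpy as np
c=np.load("w14.npz");Kc,R,t=c["K"],c["R"],c["t"]
o=np.array([.58935,.01632]);f=np.radians(9.0);x=np.array([np.cos(f),np.sin(f)]);y=np.array([-x[1],x[0]])
def W(u,v,z):
    C=-R.T@t; d=R.T@np.linalg.inv(Kc)@np.array([285+u/2.7,75+v/2.7,1.]); P=C+d*(z-C[2])/d[2]
    return (np.array([x@(P[:2]-o),y@(P[:2]-o)])*1000).round(1)
for n,p in dict(baseL=(26,22,.05),baseR=(510,22,.05),wallL=(85,198,.11),wallR=(515,198,.11),carL=(70,218,.106),carR=(518,218,.106),carBL=(70,547,.106),carBR=(478,547,.106)).items():print(n,W(*p))
for z in(.1225,.1285):print(z,W(342,332,z),W(472,332,z),W(460,467,z),W(340,467,z))
print("restR",W(527,308,.15), "surround",W(305,465,.108),W(315,310,.108))
```

```text
baseL [-84.2 180.9]
baseR [ 81.7 180.6]
wallL [-63.8 124.2]
wallR [ 64.1 124. ]
carL [-68.4 118.3]
carR [ 67.6 118. ]
carBL [-69.2  10.3]
carBR [68.6 10.1]
0.1225 [12.3 86.1] [50.8 86. ] [52.2 43.9] [15. 44.]
0.1285 [10.7 87.1] [48.3 87.1] [49.6 45.9] [13.3 46. ]
restR [53.  97.1] surround [ 7.7 39.9] [ 7.4 90.5]
```

Run:
```python
from h import *
import cv2
# predicted shift of key between start and home, crop both aligned
a=cv2.imread("pics/scene0.png"); b=grab_frame("scene")[:,:,::-1].copy()
cv2.imwrite("pics/scene16.png",b)
def cr(i,P):
    u,v=pj("scene",P); m=np.float32([[8,0,190-8*u],[0,8,190-8*v]])
    return cv2.convertScaleAbs(cv2.warpAffine(i,m,(380,380),flags=cv2.INTER_CUBIC),alpha=1.8,beta=20)
P=np.array([.6319,-.0462,.106]);d=np.array([-.1564,.9877,0])*.1385
cv2.imwrite("pics/cmp3.png",np.hstack([cr(a,P),cr(b,P+d)]))
```

```text
(no output)
```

View pics/cmp3.png

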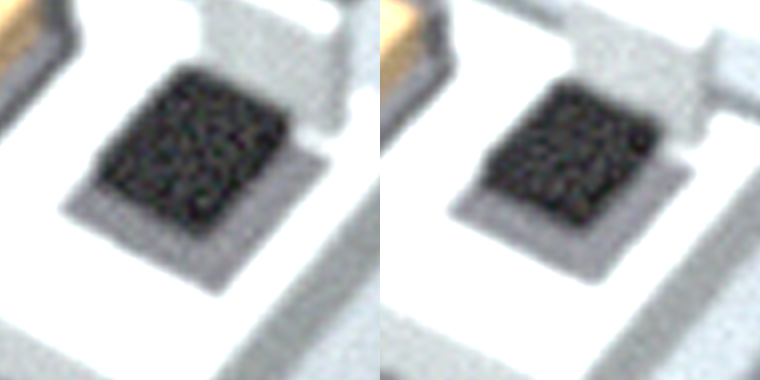

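```bash
python3 -c "
from cell import *
print(read_state()['qd'].round(3)); print(arm.close_job())"
```

```text
[ 0.011  0.016 -0.015 -0.004  0.    -0.002]
the job is handed in; nothing more can be done
None
```

I pressed the lock button about 5 mm down with the shut fingertips, with the spring force rising to about 6.7 N. Holding it there, I dragged the carriage about 138 mm to the end stop, then lifted off and handed the job in at about 14 s. No verdict was reported.

**Last checks:**
- **Carriage at the stop:** it stopped following while I pushed with about 4 N, twice what it needs to slide. The finger then slipped about 10 mm on the key and did not appear to reach the thumb rest. Afterwards the carriage measured about 1–2 mm from the buffers, but my measuring error is about 2 mm.
- **Button up:** compared with the picture from the start, the key stands as far above its surround as it did then. The wrist-camera measurement of the key's height could not settle this by itself.
- **Bystanders:** the bottle, jar and box look unmoved in the last pictures. The brush pot is barely in view there, but the arm did not go near it. The arm ended clear of everything.

**What disagreed:**
- **Fingertip height:** the visible fingertips sat about 27 to 32 mm above the reported TCP, so contact came much lower than the stated TCP position implied. I found it by stepping down while watching the force.
- **Scene camera:** it read about 8–10 mm off in x compared with the top camera, so I relied on the wrist camera for the final positions.

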